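# Hang the draining basket under the towel warmer and start it

### The arm

A 6-joint arm with a two-finger parallel gripper is mounted at the origin on the work surface. World frame = base frame: x ahead of the robot, y to its left, z up, the work surface at z = 0. Lengths are in m, angles in rad, forces in N, time in s.
With the tool pointing down it reaches from about 0.4 to 0.825 m from the base axis. Payload 7 kg.
Tool frame: the origin (TCP) lies midway between the tips of the shut fingers; the grasp point (between the pads) lies 19 mm behind it; z points along the fingers, y is the line along which they close (so a half turn about z gives the same grasp; the last joint's range is limited). The gripper opens to 88 mm and grips with 3 to 60 N. Pads are 19 mm wide; open, the fingers measure 130 mm over their backs; the gripper's body (78 mm by 193 mm) begins 47 mm behind the grasp point.
Start: joints at [-0.821, 0.359, 0.012, 0, -1.224, -0.288], TCP at [0.301, -0.604, 0.227] pointing down, gripper open.
Joint ranges: [-3.07, 3.07], [-1.43, 2.12], [-1.02, 1.25], [-3.03, 1.67], [-3.05, -0], [-3.03, 3.03]. Speed limits (rad/s): [2.39, 2.39, 3.01, 3.14, 3.14, 3.14].

### API

Orientations are given as [roll, pitch, yaw] about the fixed x, y, z axes, in that order (R = Rz(yaw) Ry(pitch) Rx(roll)).
In Python, from station import arm, grab_frame, camera_params, spot_in gives the robot as it stands.
- The arm moves only by the shell command python3 -m jog 'ROWS' [FORCE]. ROWS is JSON, a list that holds one entry, the list of rows, each a list of 7 numbers: the shift along the tool's x, y, z in mm, then the turn, a rotation vector about the tool's x, y, z in rad, then the finger opening in mm, from 0 to 87.6. In form: [[[x, y, z, wx, wy, wz, fingers], ...]]. A call has 1 to 20 rows; each row is the pose to reach, as a shift and turn from the pose commanded when the call began, along the tool's axes at that moment; what a row does not reach only later rows make up. A row lasts 1/8 s, in which the tool goes at most 62.5 mm and 10.7 degrees, less where a joint would pass 70% of its speed; a pose out of reach is approached as far as the arm can. A call with a gripper value outside its range is refused whole. The fingers move at their own pace and stop on an object; FORCE is the grip in N (left out, the last holds). Time passes only in rows, so rows that repeat a pose let the fingers close. It gives the time, the measured TCP pose, the force, the opening and the grip force at its end, in the units of the state.
- arm.get_state(): the state, without advancing time (a new reading comes with each control period).
- grab_frame(name): name is "side" or "top" or "wrist"; returns (picture, depth): 384x512x3 uint8, blue, green, red; 384x512 float32, m along the optical axis (not along the pixel's ray), 0 where there is no reading.
- camera_params(name): a dict with "mtx" (3x3 intrinsics, pixels), "k1" (the pictures are not rectified: a ray, as slopes to the right and down, at radius r is drawn at 1 + k1 r^2 times it, then the intrinsics apply), "R" (3x3) and "t" (3): a world point X has camera coordinates R X + t. Camera axes: x right, y down, z forward; pixel columns grow to the right and rows downward; lengths in m; the calibration is good to about 2 mm. A picture is of the moment at which its call begins: read the wrist's pose just before it. camera_params takes no time and is no camera call; for the wrist camera it gives the pose at the moment of the call.
- arm.job_done(): hands the job in; it is judged then, once.
Trained networks look in the newest picture that a camera, given by its name, has taken for a name from the list of things; names that differ only in an ending like _2 or _b are one class to them, and where a whole thing is asked for, a point or a joint stands for the part that bears it (a point fixed in the world has none). Each returns a list of dicts, best first, with "confidence" (0 to 1); they miss things now and then, are a little off and sometimes report something else, mostly with a low value. They report only what shows in the picture. A call takes as long as a camera call.
- spot_in(query, camera): "uv" ([column, row] in pixels, amid what is visible of it).
The state is a dict: "t": time; "q": joint angles; "qd": joint speeds; "joint_efforts": joint torques, N m; "eef_pos": TCP position; "ee_rot": TCP orientation; "force": force on the tool from outside, world axes, zero at the start; "moment": the same for the moment, N m; "width": finger opening in m; "gripper_force": force on a finger pad.
Only numpy, scipy, OpenCV 4.12 (cv2) and the standard library are available. Lean on these libraries where they do the work, as an engineer would, in place of code of your own. Each camera call takes 0.05 s, during which the arm holds its last target. There are 200 camera calls.

### The job

Hang the green draining basket, with the nail brush still in it, by its arched handle on the dark hook at the side of the white cart, below the towel-warmer tubes, and let go of it. Then start the warmer at its control box: press the green power key fully and let it come back up, then press the blue timer key fully and let it come back up. Do not press the red lock key, and leave the jar, the dish and the pill box where they stand.

Things in the scene. Friction and masses are not known exactly. Their poses are not given: they have to be found in the camera images.
- basket: Green plastic basket, loose, 0.2-0.4 kg, 150 (x) x 96 (y), walls 50 high. Origin: centre of underside. Arched handle over its long middle line: posts 12 x 12 at x = +-69 carry a straight bar along x, 150 long, 12 wide, 12 high, bar centre at z = 139. Below the bar it is open 83 high to the rim, 126 between posts. Same when turned by half a turn.
- basket_bar (a point): middle of the underside of the basket's handle bar, 133 above the basket's underside; axes as the basket's.
- nail_brush: Nail brush, wood with pale bristles, 90 x 38 x 32 high, loose, lies bristles down on the basket's floor (5 thick). Origin: centre of its underside, z up.
- hook_seat (a point): Top middle of the hook's seat, where the bar's underside shall rest; axes as the cart's (x into the cart, away from the robot). Hook: steel rod 10 thick in the plane x = 0; it leaves the cart's side at y = +70, 30 higher than the seat, dips to the seat (level from y = +22 to -22) and turns up to the tip. The bar, lying along x, passes over the tip from the -y side, then is lowered.
- hook_tip (a point): top of the hook's upturned tip: 30 from the seat in the cart's -y, 22 above the seat point.
- warmer_corner (a point): Front outer corner (tube centre) of the lower of two stacked warmer tubes, steel, 12 thick, the upper 40 above. In the frame of the seat it is at (-28, -45, +80). Each tube leaves the cart along y at x = -28, turns here and runs back along x. Nothing is overhead before x = -36: a gripper holding the bar there must lean back to the robot to keep its body off the tubes.
- hook: the dark steel hook itself (fixed to the cart); its origin and axes are the cart's.
- cart: White steel slim cart with three stacking tiers, fixed, 180 wide (y), 240 deep (x), 350 high. Origin: middle of its front (robot-side) end at the work surface; x runs into the cart away from the robot, z up. Hook and warmer tubes are on its -y side: the seat is at (30, -160, 220) in this frame, the tubes reach out to y = -211.
- panel: Control box of the warmer, white, fixed, 180 wide (y), about 95 deep (x), 75 high. Origin: centre of its underside; z up, x away from the robot. Its face slopes 0.50 rad (29 deg) towards -x: the keys' axis, out of the face, is (-0.479, 0, 0.878) in this frame. Keys are round, 28 across, 55 apart: green at +y, blue in the middle, red at -y.
- power (a joint): travel of the green power key: 0 up, 0.006 m fully down; 5 N holds it down; springs back.
- timer (a joint): travel of the blue timer key: 0 up, 0.006 m fully down; 5 N; springs back.
- lock (a joint): travel of the red lock key: 0 up, 0.006 m fully down; springs back. Leave it alone.
- power_top (a point): middle of the top of the green power key.
- timer_top (a point): middle of the top of the blue timer key.
- lock_top (a point): middle of the top of the red lock key.
- jar: Glass jar with wooden cap, loose, 76 across, 140 high. Origin: centre of its underside.
- dish: Brown ceramic dish, loose, 100 across, 35 high. Origin: centre of its underside.
- pill_box: Grey plastic pill box with press-button catch, loose, 60 (x) x 100 (y) x 32 high. Origin: centre of its underside.

How it is judged:
On the way, in this order (a step that is already met when the one before it is completed fails the run):
1. the basket hangs by its bar on the hook, let go of (horizontal distance between basket_bar and hook_seat below 0.03 m and z of basket_bar in the frame of hook_seat between -0.012 and 0.012 m and contact force between basket and hook above 0.8 N and angle between basket's own z axis and vertical below 0.35 rad and linear speed of basket below 0.05 m/s and contact force between basket and the fingers below 0.1 N), for 0.3 s.
2. the green power key is fully down, the others up (value of joint power above 0.004 m and value of joint each of timer, lock below 0.0015 m), for 0.04 s.
3. the power key is up again (value of joint each of power, timer below 0.0015 m), for 0.04 s.
4. the blue timer key is fully down, the others up (value of joint timer above 0.004 m and value of joint each of power, lock below 0.0015 m), for 0.04 s.
At the end, for the whole second after the job is handed in: The basket hangs at rest by its bar on the hook (middle of the bar's underside within 30 mm sideways and 12 mm in height of the seat, basket within 20 degrees of upright, its weight on the hook), the nail brush lies in it, and all three keys are up again (all of step 3 and horizontal distance between basket_bar and hook_seat below 0.03 m and z of basket_bar in the frame of hook_seat between -0.012 and 0.012 m and contact force between basket and hook above 0.8 N and angle between basket's own z axis and vertical below 0.35 rad and linear speed of basket below 0.05 m/s and x of nail_brush in the frame of basket between -0.065 and 0.065 m and y of nail_brush in the frame of basket between -0.042 and 0.042 m and z of nail_brush in the frame of basket between -0.01 and 0.05 m and value of joint lock below 0.0015 m); the robot touches nothing.
It fails at once if the jar, the dish or the pill box is shifted by more than 30 mm or tipped (distance of any of jar, dish, pill_box from where it was at the start of the episode above 0.03 m or angle between any of jar, dish, pill_box's own z axis and vertical above 0.4 rad).
It fails at once if the red lock key is pressed (value of joint lock above 0.003 m).
It fails at once if two keys are down at once (value of joint each of power, timer above 0.003 m).
It fails at once if a key is pressed before the basket hangs (distance between basket_bar and hook_seat above 0.06 m and value of joint any of power, timer above 0.003 m).
It also fails if it takes over 67 s, if anything falls off the work surface, if the arm or the gripper's body presses on something with over 40 N, if the wrist force passes 120 N, or if a joint passes its speed limit or range.

## Working session

There is one attempt and no reset: what is moved stays moved. The work goes in short steps, Python scripts to look and compute and a shell command to move; the robot and the scene stay as the last step left them, time stands still between calls to the robot, and variables do not carry over. Pictures are saved under pics/ and viewed, at most 10 in all, crops included, and the job is handed in when it is done.

```bash
mkdir -p pics; ls; cat > h.py <<'E'
import numpy as np, cv2
from station import arm, grab_frame, camera_params, spot_in
from scipy.spatial.transform import Rotation as Ro
def backproj(uv,d,P):
    K=np.array(P["mtx"]);k=P["k1"]
    p=np.array([(uv[0]-K[0,2])/K[0,0],(uv[1]-K[1,2])/K[1,1]]);q=p.copy()
    for _ in range(20): q=p/(1+k*(q@q))
    return np.array(P["R"]).T@(np.array([q[0],q[1],1])*d-np.array(P["t"]).ravel())
def proj(X,P):
    c=np.array(P["R"])@np.array(X)+np.array(P["t"]).ravel();s=c[:2]/c[2];s=s*(1+P["k1"]*(s@s))
    K=np.array(P["mtx"]);return np.array([K[0,0]*s[0]+K[0,2],K[1,1]*s[1]+K[1,2]])
def cloud(dep,P):
    K=np.array(P["mtx"]);k=P["k1"];v,u=np.indices(dep.shape)
    p=np.stack([(u-K[0,2])/K[0,0],(v-K[1,2])/K[1,1]],-1);q=p.copy()
    for _ in range(20): q=p/(1+k*(q**2).sum(-1,keepdims=True))
    c=np.concatenate([q,np.ones(q.shape[:2]+(1,))],-1)*dep[...,None]
    return (c-np.array(P["t"]).ravel())@np.array(P["R"])
E
python3 - <<'E'
from h import *
np.set_printoptions(precision=3,suppress=True)
s=arm.get_state();print(s)
ims=[]
for c in ["top","side"]:
    P=camera_params(c);im,d=grab_frame(c);np.savez(f"{c}.npz",im=im,d=d)
    print(c,"cam at",-np.array(P["R"]).T@np.array(P["t"]).ravel())
    for n in ["basket","basket_bar","nail_brush","hook","cart","panel","power_top","timer_top","lock_top","jar","dish","pill_box"]:
        for r in spot_in(n,c)[:2]:
            u,v=map(int,r["uv"]);dd=np.median(d[max(0,v-1):v+2,max(0,u-1):u+2]);print(c,n,r["uv"],round(r["confidence"],2),backproj(r["uv"],dd,P) if dd>0 else None)
    ims.append(im)
cv2.imwrite("pics/top.png",ims[0]);cv2.imwrite("pics/side.png",ims[1])
E
```

```text
pics
{'t': 0.0, 'q': array([-0.821,  0.359,  0.011, -0.   , -1.224, -0.288]), 'qd': array([ 0.   , -0.001,  0.001,  0.001,  0.001,  0.001]), 'joint_efforts': array([ -0.   , -58.271,  29.306,   6.997,   0.007,  -0.   ]), 'eef_pos': array([ 0.301, -0.604,  0.226]), 'ee_rot': array([ 3.14, -0.  , -2.68]), 'force': array([-0.918, -0.334,  0.217]), 'moment': array([0.02 , 0.033, 0.016]), 'gripper_force': 0.0, 'width': 0.08787126379101075}
top cam at [ 0.249 -0.002  1.521]
top basket [322.5, 218.1] 0.65 [ 0.486 -0.2    0.146]
top basket_bar [319.6, 225.0] 0.74 [ 0.48  -0.205  0.036]
top nail_brush [316.0, 219.9] 0.65 [ 0.497 -0.193  0.037]
top hook [129.8, 233.9] 0.37 [0.43  0.463 0.004]
top cart [130.4, 231.6] 0.61 [0.438 0.461 0.004]
top cart [224.0, 123.7] 0.59 [0.754 0.123 0.258]
top panel [180.1, 214.1] 0.65 [0.495 0.273 0.079]
top power_top [161.0, 208.5] 0.36 [0.514 0.342 0.069]
top timer_top [177.1, 219.4] 0.6 [0.478 0.284 0.067]
top lock_top [257.6, 219.6] 0.67 [0.493 0.01  0.032]
top lock_top [190.6, 221.8] 0.52 [0.471 0.236 0.071]
top dish [128.8, 236.0] 0.83 [0.422 0.465 0.006
[... 157 characters left out ...]
 [280.8, 267.5] 0.89 [ 0.501 -0.216  0.037]
side basket [264.6, 158.5] 0.36 [0.649 0.052 0.267]
side basket_bar [278.8, 271.3] 0.73 [ 0.486 -0.223  0.038]
side nail_brush [279.9, 263.2] 0.84 [ 0.509 -0.202  0.039]
side cart [282.6, 137.9] 0.68 [0.775 0.098 0.261]
side cart [316.7, 145.7] 0.54 [ 0.77  -0.07   0.343]
side panel [317.0, 342.8] 0.41 [ 0.38  -0.495  0.141]
side lock_top [239.6, 231.3] 0.72 [ 0.485 -0.003  0.033]
side lock_top [313.4, 147.4] 0.38 [ 0.755 -0.07   0.345]
side jar [318.1, 341.4] 0.81 [ 0.385 -0.494  0.14 ]
side dish [319.9, 147.3] 0.38 [ 1.733  0.664 -0.746]
side pill_box [237.8, 230.7] 0.64 [0.481 0.003 0.033]
side pill_box [281.0, 271.8] 0.37 [ 0.502 -0.218  0.008]
```

View pics/top.png

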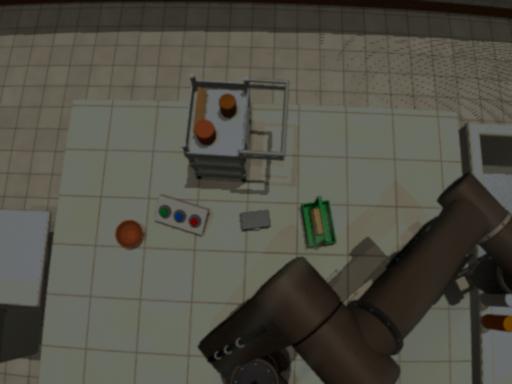

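View pics/side.png

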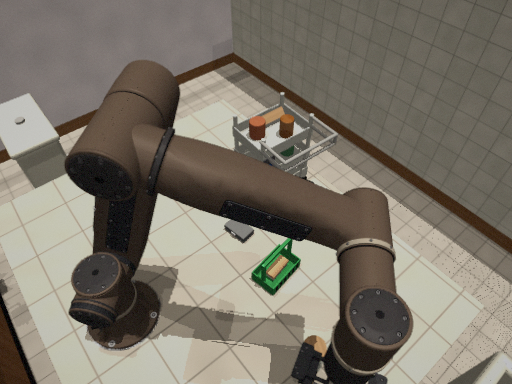

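The top view shows the basket at (319,225) with its bar roughly along x. The panel keys are green (165,211), blue (180,216) and red (195,221). The pill box is at (256,220), the dish at (129,234), and the cart is at (220,125) with the outer tube corner near (284,157). The hook itself is mostly hidden in both views.

```bash
python3 - <<'E'
from h import *
np.set_printoptions(precision=4,suppress=True)
for c in ["top","side"]:
    z=np.load(c+".npz");im=z["im"].astype(int);d=z["d"];P=camera_params(c);X=cloud(d,P);ok=d>0
    hsv=cv2.cvtColor(z["im"],cv2.COLOR_BGR2HSV)
    g=ok&(hsv[...,0]>45)&(hsv[...,0]<80)&(hsv[...,1]>120)&(X[...,1]<-0.1)
    for a,b in [(.12,.16),(.04,.06)]:
        m=g&(X[...,2]>a)&(X[...,2]<b);p=X[m]
        if len(p)>5:
            (cx,cy),wh,an=cv2.minAreaRect((p[:,:2]*1000).astype(np.float32));print(c,"green z",a,len(p),p.mean(0),"rect",cx,cy,wh,an)
    # keys
    for n,h0,h1 in [("green",45,80),("blue",95,125),("red",0,8)]:
        m=ok&(hsv[...,0]>=h0)&(hsv[...,0]<=h1)&(hsv[...,1]>110)&(X[...,1]>.18)&(X[...,1]<.4)&(X[...,2]<.12)&(X[...,2]>.03)&(X[...,0]<.56)
        if m.sum()>5: print(c,n,m.sum(),X[m].mean(0),np.argwhere(m).mean(0))
    # cart region
    for a,b in [(.325,.36),(.29,.315)]:
        m=ok&(X[...,2]>a)&(X[...,2]<b)&(X[...,0]>.58)&(X[...,0]<1)&(X[...,1]>-.2)&(X[...,1]<.35);p=X[m]
        print(c,"tube z",a,len(p))
        if len(p)>5:
            H,xe,ye=np.histogram2d(p[:,0],p[:,1],bins=[np.arange(.58,.98,.02),np.arange(-.14,.28,.02)]);print(H[::-1,::-1].astype(int))
E
```

```text
top green z 0.12 146 [ 0.489  -0.2005  0.1437] rect 484.3758239746094 -201.55548095703125 (145.26397705078125, 13.371376037597656) 10.476786613464355
top green z 0.04 92 [ 0.4886 -0.1778  0.0485] rect 484.32080078125 -198.40402221679688 (148.30587768554688, 94.57466888427734) 10.185888290405273
top green 46 [0.5023 0.3323 0.0739] [211.6522 163.1957]
top blue 54 [0.4879 0.2789 0.0735] [216.3889 178.3889]
top red 56 [0.4734 0.2262 0.0728] [221.1786 193.5357]
top tube z 0.325 1240
[[ 0  0  0  0  0  0  0  0  0  0  0  0  0  0  0  0  0  0  0  0]
 [ 0  0  0  0  0  0  0  0  0  0  0  0  0  0  0  0  0  0  0  0]
 [ 0  0  0  0  0  0  0  0  0  0  0  0  0  0  0  0  0  0  0  0]
 [ 0  0  0  0  0  0  0  0  0  0  0  0  0  0  0  0  0  0  0  0]
 [ 0 15 22  0  0  0  0  0  0 10 30 23 21 18 19  9  7  0  0  0]
 [ 0  0  0  0  0  0  0  0  0  3 11  3  7 10 11 16 25  0  0  0]
 [ 0  0  0  0  0  0  1  4  1  0  0  0  0  0  0  1 24  0  0  0]
 [ 0  0  0  0  0  0 15 42 18  0  0  0  0  0  0  5 20  0  0  0]
 [ 0  0  0  0  0  0 30 41 26  0  0  0  0  0  0  7 18  0  0  0]
 [ 0  0  0  0  0  0  6 23  5  0  0  0  0  0  0  8 
[... 3837 characters left out ...]
 0  0]
 [ 0 16  8 23  0  0  0  1 30  0 13  0  0  0  0  0 18  0  0  0]
 [ 0 13  8 16  0  0  1 22 14  0 17  0  0  0  0  1 16  0  0  0]
 [ 0  7  0  1  0  0  0  0  0  0 15  0  0  0  0  1 18  0  0  0]
 [ 0  6  0  0  0  4  0  0  0  0 15  0  0  0  0  0 18  0  0  0]
 [ 0 14  0  0  0 25  2  0  0  0 15  0  0  0  0  2 16  0  0  0]
 [ 0 13  0  5 20 32  0  0  0  0 15  0  0  0  0  2 19  0  0  0]
 [ 0  9  0  0  1  0  0  0  0  0  4  0  0  0  0  3 17  0  0  0]
 [ 0 20 18 13  9 12  6  4  3  3 17  3  0  1  1  7 14  0  0  0]
 [ 0  0  0  1  2  2  8  8 12  9 15 15 19 17 18  9  3  0  0  0]
 [ 0  0  0  0  0  0  0  0  0  0  0  0  0  0  0  0  0  0  0  0]
 [ 0  0  0  0  0  0  0  0  0  0  0  0  0  0  0  0  0  0  0  0]]
```

```bash
python3 - <<'E'
from h import *
from scipy.optimize import least_squares
np.set_printoptions(precision=4,suppress=True)
for c in ["top","side"]:
    z=np.load(c+".npz");d=z["d"];P=camera_params(c);X=cloud(d,P);ok=d>0
    m=ok&(X[...,2]>.325)&(X[...,2]<.36)
    A=X[m&(X[...,0]>.61)&(X[...,0]<.67)&(X[...,1]<.05)&(X[...,1]>-.03)]
    B=X[m&(X[...,0]>.67)&(X[...,0]<.83)&(X[...,1]<-.035)&(X[...,1]>-.09)]
    def f(p):
        R=np.array([[np.cos(p[2]),np.sin(p[2])],[-np.sin(p[2]),np.cos(p[2])]])
        return np.r_[((A[:,:2]-p[:2])@R.T)[:,0]-.002,((B[:,:2]-p[:2])@R.T)[:,1]+.205]
    r=least_squares(f,[.65,.14,-.1],loss="soft_l1",f_scale=.003);p=r.x
    R=np.array([[np.cos(p[2]),-np.sin(p[2])],[np.sin(p[2]),np.cos(p[2])]])
    print(c,len(A),len(B),"cart",p,"seat",p[:2]+R@[.03,-.16],"corner",p[:2]+R@[.002,-.205],"z",np.median(A[:,2]),np.median(B[:,2]))
    # dark hook: points z .2-.27 near the seat
    s=p[:2]+R@[.03,-.16];q=(X[...,:2]-p[:2])@R-np.array([.03,-.16])
    m=ok&(abs(q[...,0])<.012)&(abs(q[...,1])<.06)&(X[...,2]>.195)&(X[...,2]<.27)
    for v,u in np.argwhere(m)[:25]: print(v,u,q[v,u],X[v,u,2],z["im"][v,u])
    # jar/pill/dish rough
E
```

```text
top 118 207 cart [ 0.6387  0.1479 -0.0393] seat [ 0.6624 -0.0131] corner [ 0.6327 -0.057 ] z 0.34481400140078333 0.3443464119950589
154 252 [-0.0006  0.0454] 0.23963107750369458 [48 51 52]
154 253 [-0.0027  0.042 ] 0.24678976739313785 [49 54 54]
side 73 150 cart [ 0.6375  0.1416 -0.0347] seat [ 0.662  -0.0193] corner [ 0.6324 -0.0633] z 0.3463281695813726 0.346590526622939
162 270 [-0.0012  0.0583] 0.2512800821781404 [65 66 67]
163 270 [-0.0021  0.057 ] 0.24791537930413912 [40 37 35]
163 271 [-0.001   0.0529] 0.25053663745069116 [71 72 73]
164 271 [-0.0027  0.0506] 0.24837625051878162 [41 30 28]
164 272 [-0.0003  0.0481] 0.24885502122707026 [65 62 64]
164 273 [0.001  0.0442] 0.2512803265676193 [68 69 74]
165 272 [-0.002   0.0458] 0.24682215220702997 [49 46 49]
165 273 [-0.0001  0.0426] 0.24819812657785698 [61 60 62]
165 274 [-0.0003  0.0371] 0.25271176878261065 [65 69 69]
166 274 [-0.0029  0.0339] 0.25190908236350223 [57 60 63]
166 275 [-0.0012  0.0306] 0.25358444725574386 [70 70 71]
167 276 [0.0034 0.0302] 0.2460238875874125 [56 60 65]
```

```bash
cat >> h.py <<'E'
def tool(yaw,lean): # lean back toward robot; fingers point forward-down
    return Ro.from_euler("z",yaw-np.pi)*Ro.from_euler("x",np.pi)*Ro.from_euler("y",-lean)
def rows(targets,base=None):
    """targets: list (TCP pos, Rotation); prints rows from measured pose"""
    s=arm.get_state();p0=s["eef_pos"];R0=Ro.from_euler("xyz",s["ee_rot"])
    if base: p0,R0=base
    for p,R in targets:
        print(np.round(np.r_[R0.inv().apply(np.array(p)-p0)*1000,(R0.inv()*R).as_rotvec()],4).tolist(), "tcp",np.round(p,3), "z",np.round(R.apply([0,0,1]),2))
E
python3 - <<'E'
from h import *
np.set_printoptions(suppress=True)
T=tool(.178,.70);tz=T.apply([0,0,1]);print(T.apply([1,0,0]),T.apply([0,1,0]))
g=np.array([.485-.045*.984,-.203-.045*.177,.139])
print("grasp",g)
s=arm.get_state();R0=Ro.from_euler("xyz",s["ee_rot"])
rows([((.32,-.55,.30),R0),(g-.10*tz,T),(g+.019*tz,T)])
E
```

```text
[-0.75275752 -0.13542413 -0.64421769] [-0.17706153  0.98419978  0.        ]
grasp [ 0.44072  -0.210965  0.139   ]
[-41.4506, 39.9972, -73.4292, 0.0, 0.0, 0.0] tcp [ 0.32 -0.55  0.3 ] z [ 0. -0. -1.]
[-238.733, 307.7756, 11.0856, 0.0993, -0.6952, 0.2721] tcp [ 0.377 -0.222  0.215] z [ 0.63  0.11 -0.76]
[-312.3287, 286.3126, 102.1021, 0.0993, -0.6952, 0.2721] tcp [ 0.453 -0.209  0.124] z [ 0.63  0.11 -0.76]
```

```bash
python3 -m jog '[[[-41,40,-73,0,0,0,87],[-41,40,-73,0,0,0,87],[-239,308,0,0.099,-0.695,0.272,87],[-239,308,0,0.099,-0.695,0.272,87],[-239,308,0,0.099,-0.695,0.272,87],[-239,308,0,0.099,-0.695,0.272,87],[-239,308,0,0.099,-0.695,0.272,87],[-239,308,0,0.099,-0.695,0.272,87],[-239,308,0,0.099,-0.695,0.272,87],[-239,308,11,0.099,-0.695,0.272,87],[-239,308,11,0.099,-0.695,0.272,87],[-239,308,11,0.099,-0.695,0.272,87]]]' 60
python3 - <<'E'
from h import *
P=camera_params("wrist");im,d=grab_frame("wrist");np.savez("w1.npz",im=im,d=d,R=P["R"],t=P["t"]);cv2.imwrite("pics/w1.png",im)
T=tool(.178,.70);tz=T.apply([0,0,1]);g=np.array([.4407,-.211,.139]);rows([(g+.019*tz,T)])
X=cloud(d,P);hsv=cv2.cvtColor(im,cv2.COLOR_BGR2HSV)
m=(d>0)&(hsv[...,0]>45)&(hsv[...,0]<80)&(hsv[...,1]>120)&(X[...,2]>.125)&(X[...,2]<.16);p=X[m]
if len(p): print(len(p),cv2.minAreaRect((p[:,:2]*1000).astype(np.float32)),np.median(p[:,2]))
for n in ["hook","basket_bar","power_top","timer_top"]: print(n,spot_in(n,"wrist")[:1])
E
```

```text
t: 2.8
eef_pos: [0.3774, -0.2229, 0.2151]
ee_rot: [3.14, 0.699, -2.966]
force: [-0.6, -0.2, 0.5]
width: 0.0869
gripper_force: 0.0
[-0.2062, 0.4512, 118.7737, -0.0, -0.0011, -0.0013] tcp [ 0.453 -0.209  0.124] z [ 0.63  0.11 -0.76]
897 ((485.3976135253906, -205.2763214111328), (147.767333984375, 11.291678428649902), 10.129359245300293) 0.14383623815594807
hook []
basket_bar [{'uv': [256.7, 130.9], 'confidence': 0.7}]
power_top []
timer_top [{'uv': [265.6, 138.0], 'confidence': 0.52}]
```

View pics/w1.png

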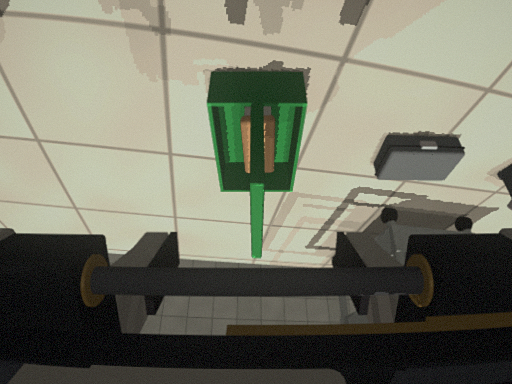

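The basket is centred in the wrist view: the bar runs at column 257 and the brush lies at (258,145). The wrist measurement of the bar, centre (0.485,-0.205) and yaw 10.1°, agrees with the top and side views, so I'll grasp it.

```bash
python3 -m jog '[[[0,0,40,0,0,0,87],[0,0,80,0,0,0,87],[0,0,105,0,0,0,87],[0,0,119,0,0,0,87],[0,0,119,0,0,0,0],[0,0,119,0,0,0,0],[0,0,119,0,0,0,0],[0,0,119,0,0,0,0],[0,0,119,0,0,0,0],[0,0,119,0,0,0,0],[0,0,119,0,0,0,0],[0,0,119,0,0,0,0]]]' 60
python3 - <<'E'
from h import *
T=tool(.178,.70)
s=arm.get_state();rows([(s["eef_pos"]+[0,0,.03],Ro.from_euler("xyz",s["ee_rot"])),(s["eef_pos"]+[0,0,.18],Ro.from_euler("xyz",s["ee_rot"]))])
E
```

```text
t: 4.55
eef_pos: [0.4529, -0.2085, 0.1245]
ee_rot: [3.141, 0.7, -2.964]
force: [0.4, -2.8, 0.6]
width: 0.0125
gripper_force: 0.8
[-19.3193, 0.0052, -22.9514, 0.0, 0.0, 0.0] tcp [ 0.453 -0.209  0.154] z [ 0.63  0.11 -0.77]
[-115.9156, 0.0311, -137.7083, 0.0, 0.0, 0.0] tcp [ 0.453 -0.209  0.304] z [ 0.63  0.11 -0.77]
```

```bash
python3 -m jog '[[[0,0,0,0,0,0,0],[0,0,0,0,0,0,0],[0,0,0,0,0,0,0],[0,0,0,0,0,0,0]]]' 60
python3 -m jog '[[[-5,0,-6,0,0,0,0],[-13,0,-15,0,0,0,0],[-19,0,-23,0,0,0,0],[-26,0,-31,0,0,0,0],[-26,0,-31,0,0,0,0]]]' 60
python3 - <<'E'
from h import *
P=camera_params("wrist");im,d=grab_frame("wrist");cv2.imwrite("pics/w2.png",im);X=cloud(d,P);hsv=cv2.cvtColor(im,cv2.COLOR_BGR2HSV)
m=(d>0)&(d<.5)&(hsv[...,0]>45)&(hsv[...,0]<80)&(hsv[...,1]>120)
s=arm.get_state();p=X[m]
b=p[(p[:,2]>.165)];print(len(b),np.linalg.svd(b-b.mean(0))[2][0] if len(b) else 0,b.mean(0))
f=p[p[:,2]<.15];print("rim z range",np.percentile(f[:,2],[1,50,99]), "force",s["force"])
im2,_=grab_frame("side");cv2.imwrite("pics/s2.png",im2[150:330,180:400].repeat(2,0).repeat(2,1))
E
```

```text
t: 5.05
eef_pos: [0.4528, -0.2085, 0.1245]
ee_rot: [3.141, 0.7, -2.964]
force: [-0.1, -0.6, -1.1]
width: 0.0115
gripper_force: 60.0
t: 5.68
eef_pos: [0.4527, -0.208, 0.1656]
ee_rot: [-3.141, 0.7, -2.962]
force: [0.3, 1.0, -3.4]
width: 0.0112
gripper_force: 60.0
2201 [ 0.96463216  0.17296583 -0.19891609] [ 0.4260898  -0.21473904  0.18891234]
rim z range [0.04269381 0.06701925 0.14595529] force [ 0.43977243  0.33283889 -5.26650747]
```

View pics/w2.png

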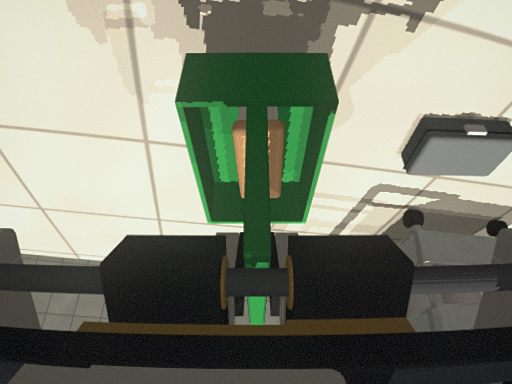

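The basket is lifted and held, with the brush still inside at (258,160). I'll measure the bar's pitch and check for sag.

```bash
cat > tilt.py <<'E'
from h import *
np.set_printoptions(precision=4,suppress=True)
P=camera_params("wrist");im,d=grab_frame("wrist");s=arm.get_state();X=cloud(d,P);hsv=cv2.cvtColor(im,cv2.COLOR_BGR2HSV)
m=(d>0)&(d<.5)&(hsv[...,0]>45)&(hsv[...,0]<80)&(hsv[...,1]>120)
R=Ro.from_euler("xyz",s["ee_rot"]);g=R.apply([0,0,-.019])+s["eef_pos"]
yaw=s["ee_rot"][2]+np.pi;c,sn=np.cos(yaw),np.sin(yaw);L=(X-g)@np.array([[c,-sn,0],[sn,c,0],[0,0,1.]])
b=m&(abs(L[...,1])<.007)&(L[...,0]>.025)&(L[...,0]<.12)&(L[...,2]>-.05)
q=L[b];k=np.polyfit(q[:,0],q[:,2],1);r=q[:,2]-np.polyval(k,q[:,0]);q=q[abs(r)<.004];k=np.polyfit(q[:,0],q[:,2],1)
print("n",len(q),"x",q[:,0].min(),q[:,0].max(),"slope",k[0],"off",k[1],"bar mid z vs grasp (x=.045):",np.polyval(k,.045)-.006)
print("grasp",g,"yaw",yaw,"force",s["force"])
E
python3 tilt.py
```

```text
n 451 x 0.03286015473236568 0.11904607344218086 slope -0.010053788413180347 off 0.00542373330113288 bar mid z vs grasp (x=.045): -0.001028687177460236
grasp [ 0.4403 -0.2102  0.1789] yaw 0.17754885389295394 force [-0.5898 -0.9331 -3.6537]
```

View pics/s2.png

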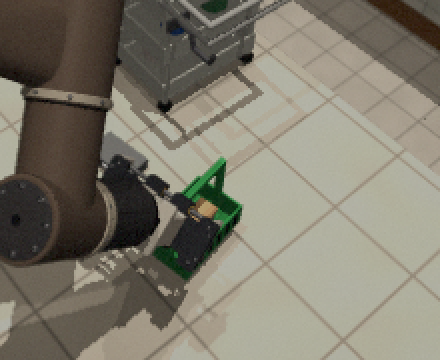

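The side crop shows the basket lifted level, and the measured slope is only -0.01. Next I'll move to the pre-hook pose.

```bash
python3 - <<'E'
from h import *
s=arm.get_state();R0=Ro.from_euler("xyz",s["ee_rot"])
y=-.037;T=tool(y,.70);tz=T.apply([0,0,1]);seat=np.array([.662,-.016,.22]);ex=np.array([np.cos(y),np.sin(y),0]);ey=np.array([-np.sin(y),np.cos(y),0])
def tcp(dx,dy,dz): return seat+ex*(dx-.045)+ey*dy+[0,0,dz+.006]+.019*tz
rows([(s["eef_pos"]+[0,0,.08],R0),(tcp(0,-.13,.035),T)])
E
```

```text
[-51.4737, 0.0938, -61.2409, 0.0, 0.0, 0.0] tcp [ 0.452 -0.208  0.244] z [ 0.63  0.12 -0.77]
[-191.0467, 31.8077, 53.4056, 0.1397, -0.0012, 0.1642] tcp [ 0.624 -0.145  0.246] z [ 0.64 -0.02 -0.76]
```

```bash
python3 -m jog '[[[-15,0,-18,0,0,0,0],[-34,0,-41,0,0,0,0],[-51,0,-61,0,0,0,0],[-65,3,-50,0.014,0,0.016,0],[-86,8,-33,0.035,0,0.04,0],[-107,13,-16,0.06,0,0.065,0],[-128,18,1,0.08,0,0.09,0],[-149,22,18,0.1,0,0.115,0],[-170,27,35,0.12,0,0.14,0],[-184,30,47,0.135,0,0.158,0],[-191,32,53,0.14,-0.001,0.164,0],[-191,32,53,0.14,-0.001,0.164,0],[-191,32,53,0.14,-0.001,0.164,0]]]' 60
python3 tilt.py
python3 - <<'E'
from h import *
np.set_printoptions(precision=4,suppress=True)
for c in ["wrist","side","top"]:
    P=camera_params(c);im,d=grab_frame(c);np.savez(f"p3{c}.npz",im=im,d=d)
    for n in ["hook","power_top","timer_top"]:
        for r in spot_in(n,c)[:1]:
            u,v=map(int,r["uv"]);print(c,n,r["uv"],round(r["confidence"],2),backproj(r["uv"],d[v,u],P) if d[v,u]>0 else 0)
    if c=="wrist": w=im
    if c=="side": s=im[60:310,160:420]
s=cv2.resize(s,None,fx=1.5,fy=1.5);w=cv2.resize(w,(400,300));s=cv2.resize(s,(400,385))
cv2.imwrite("pics/p3.png",np.hstack([cv2.copyMakeBorder(w,0,85,0,0,cv2.BORDER_CONSTANT),s]))
E
```

```text
t: 7.45
eef_pos: [0.6238, -0.1467, 0.2481]
ee_rot: [3.14, 0.696, 3.103]
force: [-0.7, 0.3, -3.9]
width: 0.0115
gripper_force: 60.0
n 422 x 0.033832942777042185 0.1197269919309794 slope -0.01286876549965691 off 0.0046443057046734754 bar mid z vs grasp (x=.045): -0.0019347887428110859
grasp [ 0.6119 -0.1459  0.2633] yaw 6.24524315497967 force [-0.1659 -0.4556 -3.7614]
wrist hook [442.0, 228.5] 0.95 [ 0.6617 -0.0178  0.2193]
wrist power_top [249.8, 132.4] 0.61 [ 0.5841 -0.1507  0.1987]
side hook [267.3, 163.7] 0.57 [0.6588 0.0486 0.2379]
top hook [222.8, 125.5] 0.63 [0.7468 0.1256 0.2608]
top power_top [309.0, 154.2] 0.67 [ 0.6578 -0.1407  0.2732]
top timer_top [178.9, 218.5] 0.42 [0.4813 0.2773 0.0701]
```

View pics/p3.png

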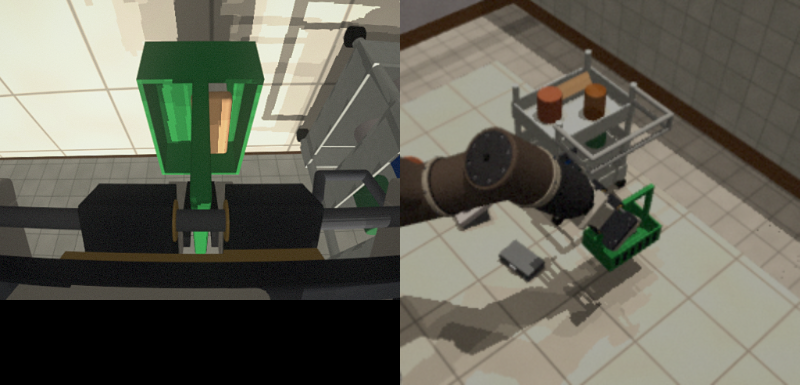

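The wrist view shows the dark hook at full-resolution pixel (442,228), and its 3D point (0.662,-0.018,0.219) matches my seat estimate. I'll slide in along the tool's y.

```bash
python3 -m jog '[[[0,12,0,0,0,0,0],[0,30,0,0,0,0,0],[0,50,0,0,0,0,0],[0,70,0,0,0,0,0],[0,90,0,0,0,0,0],[0,108,0,0,0,0,0],[0,120,0,0,0,0,0],[0,129,0,0,0,0,0],[0,129,0,0,0,0,0],[0,129,0,0,0,0,0]]]' 60
python3 tilt.py
python3 - <<'E'
from h import *
np.set_printoptions(precision=4,suppress=True)
P=camera_params("wrist");im,d=grab_frame("wrist");X=cloud(d,P)
for r in spot_in("hook","wrist")[:2]: print(r)
g=im.astype(int)
m=(d>0)&(abs(X[...,0]-.662)<.012)&(abs(X[...,1]+.017)<.06)&(X[...,2]>.2)&(X[...,2]<.25)&(abs(g[...,1]-g[...,2])<15)
p=X[m]
for a in np.arange(-.08,.06,.01):
    q=p[(p[:,1]>=a)&(p[:,1]<a+.01)]
    if len(q)>2: print(round(a,3),len(q),q[:,0].mean(),np.percentile(q[:,2],[5,95]))
cv2.imwrite("pics/w4.png",im)
E
```

```text
t: 9.35
eef_pos: [0.6277, -0.0185, 0.2624]
ee_rot: [3.138, 0.674, 3.107]
force: [1.2, 1.3, -4.1]
width: 0.0116
gripper_force: 60.0
n 237 x 0.03347195748411921 0.06796325809113497 slope -0.025726031569199066 off 0.004753119677711013 bar mid z vs grasp (x=.045): -0.002404551742902945
grasp [ 0.6158 -0.0184  0.2772] yaw 6.247979795888021 force [-0.585  -0.9707 -4.5196]
{'uv': [289.5, 218.7], 'confidence': 0.9}
-0.06 9 0.6597643347463751 [0.2315 0.2353]
-0.05 280 0.659265170599936 [0.2143 0.2333]
-0.04 182 0.6604201570421441 [0.2119 0.2244]
-0.02 52 0.6612547728538765 [0.2123 0.2192]
-0.01 179 0.6614321316873454 [0.212  0.2191]
-0.0 337 0.6612136390324898 [0.2131 0.234 ]
0.01 75 0.6613625744605257 [0.2243 0.2358]
```

View pics/w4.png

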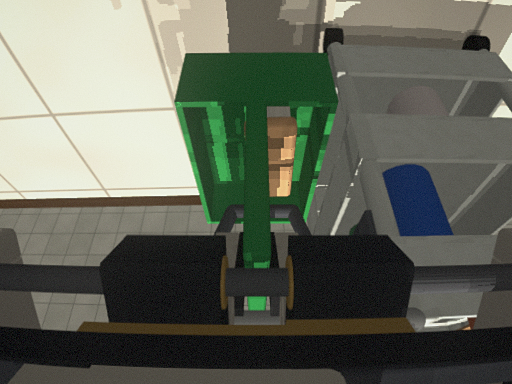

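```bash
python3 -m jog '[[[0,0,0,0,0,0,0],[0,0,0,0,0,0,0]]]' 60; python3 - <<'E'
from h import *
np.set_printoptions(precision=4,suppress=True)
s=arm.get_state();print(s["q"],s["qd"],s["eef_pos"],s["ee_rot"],s["joint_efforts"])
E
```

```text
t: 9.75
eef_pos: [0.6277, -0.0189, 0.2625]
ee_rot: [3.138, 0.674, 3.106]
force: [-0.2, -0.2, -3.9]
width: 0.0116
gripper_force: 60.0
[ 0.0602 -0.0806 -0.9685  1.3846 -0.0571 -3.0299] [ 0.003  -0.001  -0.0026  0.0006 -0.0002 -0.0021] [ 0.6277 -0.0189  0.2625] [3.1379 0.6743 3.1061] [ -0.0118 -23.4792  30.3094   1.1562   0.3461   0.0191]
```

At lean 0.7 the wrist is at its straight limit (q5≈0, q6 at its end), so the arm rode up 14 mm. I'll reduce the lean to about 0.52 by pivoting around the grasp point, which pitches the basket slightly but within limits.

```bash
python3 - <<'E'
from h import *
s=arm.get_state();R0=Ro.from_euler("xyz",s["ee_rot"]);g=s["eef_pos"]-.019*R0.apply([0,0,1])
for l in (.6,.52):
    T=tool(-.037,l);rows([(g+.019*T.apply([0,0,1])+[-.004,0,0],T)])
E
```

```text
[4.5329, -0.2183, -2.5489, 0.0046, 0.0743, 0.0013] tcp [ 0.623 -0.019  0.262] z [ 0.56 -0.02 -0.83]
[6.0426, -0.2157, -2.7222, 0.0045, 0.1543, 0.0015] tcp [ 0.621 -0.019  0.261] z [ 0.5  -0.02 -0.87]
```

```bash
python3 -m jog '[[[2,0,-1,0,0.04,0,0],[4.5,0,-2.5,0.004,0.074,0,0],[5.3,0,-2.6,0.004,0.11,0,0],[6,0,-2.7,0.004,0.154,0,0],[6,0,-2.7,0.004,0.154,0,0],[6,0,-2.7,0.004,0.154,0,0],[6,0,-2.7,0.004,0.154,0,0],[6,0,-2.7,0.004,0.154,0,0]]]' 60; python3 -c "
from h import *
np.set_printoptions(precision=4,suppress=True)
print(arm.get_state()['q'])"; python3 tilt.py
```

```text
t: 10.75
eef_pos: [0.6209, -0.0192, 0.2606]
ee_rot: [-3.141, 0.52, 3.106]
force: [0.3, -0.2, -4.3]
width: 0.0116
gripper_force: 60.0
[ 0.3825 -0.0392 -0.6814  0.4466 -0.4881 -2.3389]
n 322 x 0.03492156970438364 0.09173821276349022 slope -0.1902962084622053 off 0.004837248207137593 bar mid z vs grasp (x=.045): -0.009726081173661645
grasp [ 0.6116 -0.0187  0.2772] yaw 6.247908110298377 force [ 0.4445 -0.2295 -3.8373]
```

```bash
python3 -m jog '[[[-0.7,0,0,0,-0.04,0,0],[-1.5,0,0,0,-0.08,0,0],[-1.5,0,0,0,-0.08,0,0],[-1.5,0,0,0,-0.08,0,0]]]' 60; python3 -c "
from h import *
np.set_printoptions(precision=4,suppress=True)
s=arm.get_state();print(s['q']);R0=Ro.from_euler('xyz',s['ee_rot']);g=s['eef_pos']-.019*R0.apply([0,0,1]);
for d in (.02,.03,.045): rows([(s['eef_pos']-[0,0,d],R0)])"; python3 tilt.py
```

```text
t: 11.3
eef_pos: [0.6228, -0.019, 0.2619]
ee_rot: [-3.141, 0.6, 3.106]
force: [0.4, -0.0, -4.2]
width: 0.0114
gripper_force: 60.0
[ 0.3397 -0.0686 -0.8168  0.6977 -0.3289 -2.5557]
[11.295, 0.0119, 16.5052, 0.0, 0.0, 0.0] tcp [ 0.623 -0.019  0.242] z [ 0.56 -0.02 -0.83]
[16.9425, 0.0178, 24.7578, 0.0, 0.0, 0.0] tcp [ 0.623 -0.019  0.232] z [ 0.56 -0.02 -0.83]
[25.4138, 0.0267, 37.1368, 0.0, 0.0, 0.0] tcp [ 0.623 -0.019  0.217] z [ 0.56 -0.02 -0.83]
n 275 x 0.03451044563105277 0.0819644536078116 slope -0.10464676511803332 off 0.004421045764439928 bar mid z vs grasp (x=.045): -0.0062880586658715714
grasp [ 0.6124 -0.0182  0.2779] yaw 6.247873452972997 force [ 0.0964  0.2901 -4.1405]
```

```bash
python3 -m jog '[[[3,0,4,0,0,0,0],[7.5,0,11,0,0,0,0],[12.5,0,18,0,0,0,0],[17,0,25,0,0,0,0],[21,0,30.5,0,0,0,0],[22.5,0,33,0,0,0,0],[22.5,0,33,0,0,0,0],[22.5,0,33,0,0,0,0]]]' 60; python3 -c "
from h import *
np.set_printoptions(precision=4,suppress=True)
s=arm.get_state();print(s['q'])"; python3 tilt.py;python3 -m jog '[[[1.7,0,2.5,0,0,0,0],[2.8,0,4.2,0,0,0,0],[2.8,0,4.2,0,0,0,0]]]' 60
```

```text
t: 12.35
eef_pos: [0.6229, -0.0186, 0.2217]
ee_rot: [-3.141, 0.6, 3.107]
force: [-0.1, -0.8, -5.2]
width: 0.0113
gripper_force: 60.0
[ 0.1656 -0.0261 -0.9551  1.1502 -0.1241 -2.8842]
n 410 x 0.034384345250823824 0.11988119364617336 slope -0.11347062184724095 off 0.005042293807018837 bar mid z vs grasp (x=.045): -0.006063884176107006
grasp [ 0.6123 -0.018   0.2375] yaw 6.248571227444923 force [-0.5835  0.8341 -3.5494]
t: 12.78
eef_pos: [0.6228, -0.0188, 0.2166]
ee_rot: [-3.141, 0.6, 3.107]
force: [-0.5, -1.5, -3.8]
width: 0.0112
gripper_force: 60.0
```

```bash
python3 -m jog '[[[0.9,0,1.3,0,0,0,0],[1.1,0,1.65,0,0,0,0],[1.1,0,1.65,0,0,0,0]]]' 60;  python3 -m jog '[[[0.6,0,0.8,0,0,0,0],[1.1,0,1.65,0,0,0,0],[1.1,0,1.65,0,0,0,0]]]' 60; python3 -c "
from h import *
np.set_printoptions(precision=4,suppress=True)
s=arm.get_state();print(s['q'])"
```

```text
t: 13.15
eef_pos: [0.6233, -0.0185, 0.2159]
ee_rot: [-3.141, 0.601, 3.107]
force: [0.5, -0.4, -2.5]
width: 0.0116
gripper_force: 60.0
t: 13.52
eef_pos: [0.6234, -0.0185, 0.2153]
ee_rot: [3.142, 0.6, 3.107]
force: [-2.8, 0.4, 3.8]
width: 0.0113
gripper_force: 60.0
[ 0.0616 -0.0178 -0.9806  1.3799 -0.0551 -3.0298]
```

The force changed from -4 N to +3.8 N, so the basket is resting on the hook. I'll open the gripper.

```bash
python3 -m jog '[[[0,0,0,0,0,0,24],[0,0,0,0,0,0,45],[0,0,0,0,0,0,45],[0,0,0,0,0,0,45],[0,0,0,0,0,0,45],[0,0,0,0,0,0,45]]]' 20; python3 - <<'E'
from h import *
im,d=grab_frame("wrist");P=camera_params("wrist");cv2.imwrite("pics/w5.png",im);np.savez("w5.npz",im=im,d=d)
print(arm.get_state()["q"].round(3))
E
```

```text
t: 14.28
eef_pos: [0.6228, -0.0187, 0.214]
ee_rot: [-3.141, 0.598, 3.107]
force: [-0.2, -0.1, -0.6]
width: 0.0453
gripper_force: 0.0
[ 0.061 -0.017 -0.982  1.38  -0.055 -3.03 ]
```

View pics/w5.png

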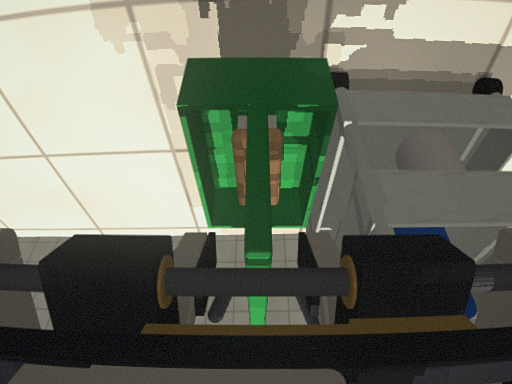

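The basket hangs free between the open fingers (bar at column 257, fingers at about 200 and 310), and the brush is inside. I'll retract along -z.

```bash
python3 -m jog '[[[0,0,-5,0,0,0,45],[0,0,-14,0,0,0,45],[0,0,-25,0,0,0,45],[0,0,-40,0,0,0,45],[0,0,-60,0,0,0,45],[0,0,-85,0,0,0,45],[0,0,-110,0,0,0,45],[0,0,-120,0,0,0,45],[0,0,-120,0,0,0,45]]]' 20
python3 - <<'E'
from h import *
np.set_printoptions(precision=4,suppress=True)
print(arm.get_state()["q"])
for c in ["wrist","side","top"]:
    im,d=grab_frame(c);P=camera_params(c);X=cloud(d,P);hsv=cv2.cvtColor(im,cv2.COLOR_BGR2HSV)
    m=(d>0)&(hsv[...,0]>45)&(hsv[...,0]<80)&(hsv[...,1]>120)&(X[...,2]>.20)&(X[...,2]<.28)&(X[...,1]<.06)&(X[...,0]>.5);p=X[m]
    if len(p)>10:
        u=np.linalg.svd(p-p.mean(0),full_matrices=False)[2][0];print(c,len(p),cv2.minAreaRect((p[:,:2]*1000).astype(np.float32)),"zmed",np.median(p[:,2]),"dir",u)
    if c=="top":
        for n in ["power_top","timer_top","lock_top","panel"]:
            print(n,spot_in(n,c)[:1])
        for n,h0,h1 in [("green",45,80),("blue",95,125),("red",0,8)]:
            m=(d>0)&(hsv[...,0]>=h0)&(hsv[...,0]<=h1)&(hsv[...,1]>110)&(X[...,1]>.18)&(X[...,1]<.4)&(X[...,2]<.12)&(X[...,2]>.03)&(X[...,0]<.56)
            if m.sum()>5: print(n,m.sum(),X[m].mean(0))
E
```

```text
t: 15.45
eef_pos: [0.5554, -0.0161, 0.3138]
ee_rot: [3.141, 0.599, 3.107]
force: [0.9, 0.2, -1.5]
width: 0.0445
gripper_force: 0.0
[ 0.4726 -0.2469 -0.7946  0.5476 -0.5528 -2.4798]
wrist 1396 ((656.8052978515625, -21.758899688720703), (12.369413375854492, 148.35565185546875), 88.35738372802734) zmed 0.22602010355568983 dir [ 0.9894 -0.035   0.1406]
side 151 ((659.7219848632812, -30.001428604125977), (31.854129791259766, 150.12042236328125), 89.95321655273438) zmed 0.22904534303151466 dir [-0.9976  0.0586 -0.0361]
top 129 ((657.7205200195312, -17.033523559570312), (10.889984130859375, 147.47377014160156), 88.02998352050781) zmed 0.2301460404064363 dir [-0.9976  0.0381 -0.0575]
power_top [{'uv': [162.0, 211.8], 'confidence': 0.6}]
timer_top [{'uv': [180.4, 219.4], 'confidence': 0.45}]
lock_top [{'uv': [128.0, 233.2], 'confidence': 0.6}]
panel [{'uv': [181.2, 214.8], 'confidence': 0.72}]
green 47 [0.5024 0.3322 0.0751]
blue 54 [0.4879 0.2789 0.0737]
red 58 [0.4736 0.2264 0.0724]
```

The basket hangs at (0.657,-0.019) with its bar top at about 0.23, which is right. Now I'll go to a look pose above the keys.

```bash
python3 - <<'E'
from h import *
T=tool(-.266,.5);tz=T.apply([0,0,1]);b=np.array([.488,.279,.074])
rows([(b-.12*tz,T)])
E
```

```text
[185.1924, 306.3683, 34.7703, 0.1195, 0.0962, 0.1975] tcp [0.432 0.294 0.179] z [ 0.46 -0.13 -0.88]
```

```bash
python3 -m jog '[[[20,15,-20,0,0,0,0],[60,40,-20,0.02,0.02,0.03,0],[95,90,-10,0.05,0.04,0.08,0],[120,145,0,0.07,0.06,0.12,0],[145,200,10,0.09,0.08,0.15,0],[165,250,22,0.11,0.09,0.18,0],[180,290,31,0.119,0.096,0.197,0],[185,306,35,0.119,0.096,0.197,0],[185,306,35,0.119,0.096,0.197,0],[185,306,35,0.119,0.096,0.197,0],[185,306,35,0.119,0.096,0.197,0]]]' 20
python3 - <<'E'
from h import *
np.set_printoptions(precision=4,suppress=True)
print(arm.get_state()["q"])
P=camera_params("wrist");im,d=grab_frame("wrist");X=cloud(d,P);hsv=cv2.cvtColor(im,cv2.COLOR_BGR2HSV);cv2.imwrite("pics/w6.png",im)
for n in ["power_top","timer_top","lock_top"]:
    for r in spot_in(n,"wrist")[:1]:
        u,v=map(int,r["uv"]);print(n,r,backproj(r["uv"],d[v,u],P))
for n,h0,h1 in [("green",45,85),("blue",95,125),("red",0,8)]:
    m=(d>0)&(hsv[...,0]>=h0)&(hsv[...,0]<=h1)&(hsv[...,1]>110)&(X[...,2]<.12)&(X[...,2]>.03)&(abs(X[...,1]-.28)<.1)&(X[...,0]<.56)
    if m.sum()>5: print(n,m.sum(),X[m].mean(0),np.argwhere(m).mean(0)[::-1])
E
```

```text
t: 17.18
eef_pos: [0.5224, 0.2217, 0.2535]
ee_rot: [-3.14, 0.389, 2.947]
force: [-0.4, -0.5, -0.3]
width: 0.0005
gripper_force: 0.0
[ 0.9612 -0.0087 -0.6285  0.4813 -0.8491 -3.0299]
power_top {'uv': [365.1, 72.2], 'confidence': 0.66} [0.5009 0.3263 0.0739]
timer_top {'uv': [310.2, 67.3], 'confidence': 0.7} [0.4873 0.276  0.0741]
lock_top {'uv': [249.7, 62.2], 'confidence': 0.84} [0.4726 0.2223 0.073 ]
green 641 [0.5011 0.3284 0.0731] [367.1186  71.7988]
blue 698 [0.4866 0.276  0.0731] [309.9513  66.2493]
red 700 [0.4725 0.2236 0.073 ] [251.0586  61.8271]
```

View pics/w6.png

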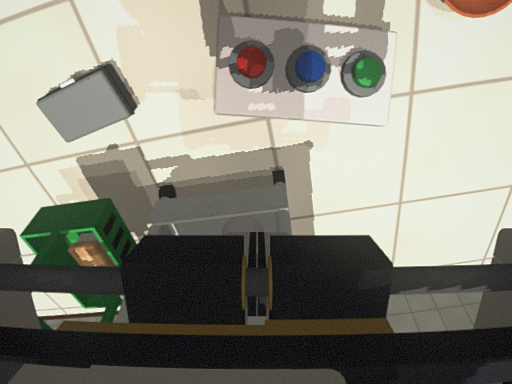

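The view shows the keys: red (251,62), blue (310,66), green (367,72). It also shows the basket hanging at bottom left with the brush in it. The move stopped because q6 hit its end. Yaw is free for pressing, so I'll turn the tool 90° about its own z.

```bash
python3 - <<'E'
from h import *
T0=tool(-.266,.5);T=T0*Ro.from_euler("z",-np.pi/2);tz=T.apply([0,0,1]);g=np.array([.501,.329,.0735])
rows([(g-.15*tz,T),(g-.04*tz,T)])
E
```

```text
[123.4073, 106.643, 1.7173, 0.1091, -0.0637, -1.5044] tcp [0.432 0.348 0.205] z [ 0.46 -0.13 -0.88]
[111.339, 103.0507, 110.9942, 0.1091, -0.0637, -1.5044] tcp [0.482 0.334 0.109] z [ 0.46 -0.13 -0.88]
```

```bash
python3 -m jog '[[[20,15,-5,0.012,-0.007,-0.16,0],[40,35,-5,0.024,-0.014,-0.33,0],[60,55,-3,0.036,-0.021,-0.5,0],[80,75,0,0.05,-0.03,-0.67,0],[100,95,1,0.06,-0.035,-0.84,0],[123,107,2,0.073,-0.042,-1.0,0],[123,107,2,0.085,-0.05,-1.17,0],[123,107,2,0.097,-0.057,-1.34,0],[123,107,2,0.109,-0.064,-1.504,0],[123,107,2,0.109,-0.064,-1.504,0],[123,107,2,0.109,-0.064,-1.504,0]]]' 20
python3 - <<'E'
from h import *
np.set_printoptions(precision=4,suppress=True)
print(arm.get_state()["q"])
P=camera_params("wrist");im,d=grab_frame("wrist");X=cloud(d,P);hsv=cv2.cvtColor(im,cv2.COLOR_BGR2HSV);cv2.imwrite("pics/w7.png",im)
for n,h0,h1 in [("green",45,85),("blue",95,125),("red",0,8)]:
    m=(d>0)&(hsv[...,0]>=h0)&(hsv[...,0]<=h1)&(hsv[...,1]>110)&(X[...,2]<.12)&(X[...,2]>.03)&(abs(X[...,1]-.28)<.1)&(X[...,0]<.56)
    if m.sum()>5: print(n,m.sum(),X[m].mean(0),np.argwhere(m).mean(0)[::-1])
T0=tool(-.266,.5);T=T0*Ro.from_euler("z",-np.pi/2);tz=T.apply([0,0,1]);g=np.array([.501,.329,.0735])
rows([(g-.03*tz,T),(g,T)])
E
```

```text
t: 18.75
eef_pos: [0.4324, 0.3483, 0.2052]
ee_rot: [-2.642, 0.002, -1.84]
force: [-0.7, 0.4, 0.3]
width: 0.0001
gripper_force: 0.0
[ 1.3158  0.0777 -0.754   0.6783 -0.8692 -2.0669]
green 518 [0.5003 0.3288 0.0728] [257.3089 183.2181]
blue 609 [0.486  0.2761 0.0728] [257.1379 128.2348]
red 703 [0.4715 0.2236 0.0728] [257.0697  68.5946]
[0.7194, 0.5505, 119.7148, 0.0001, 0.0004, -0.0036] tcp [0.487 0.333 0.1  ] z [ 0.46 -0.13 -0.88]
[0.7309, 0.5473, 149.7148, 0.0001, 0.0004, -0.0036] tcp [0.501 0.329 0.074] z [ 0.46 -0.13 -0.88]
```

The green key is on the tool axis at column 257 and the pose was reached. I'll descend to about 9 mm above it.

```bash
python3 -m jog '[[[0,0,30,0,0,0,0],[0,0,75,0,0,0,0],[0,0,110,0,0,0,0],[0,0,132,0,0,0,0],[0,0,140,0,0,0,0],[0,0,140,0,0,0,0],[0,0,140,0,0,0,0]]]' 20; python3 -m jog '[[[0,0,3,0,0,0,0],[0,0,6,0,0,0,0],[0,0,8,0,0,0,0],[0,0,8,0,0,0,0]]]' 20;python3 -m jog '[[[0,0,1.5,0,0,0,0],[0,0,3,0,0,0,0],[0,0,3,0,0,0,0]]]' 20
```

```text
t: 19.68
eef_pos: [0.4973, 0.331, 0.0826]
ee_rot: [-2.641, 0.001, -1.838]
force: [-0.5, -0.1, 1.3]
width: 0.0007
gripper_force: 0.0
t: 20.18
eef_pos: [0.5009, 0.3296, 0.0749]
ee_rot: [-2.642, 0.0, -1.837]
force: [-0.1, -0.2, -0.3]
width: 0.0003
gripper_force: 0.0
t: 20.55
eef_pos: [0.5023, 0.3293, 0.0725]
ee_rot: [-2.641, 0.0, -1.837]
force: [-1.6, -1.0, 2.2]
width: 0.0005
gripper_force: 1.4
```

Contact has started (about 2.9 N). I'll press further in steps.

```bash
python3 -m jog '[[[0,0,2,0,0,0,0],[0,0,3.5,0,0,0,0],[0,0,3.5,0,0,0,0]]]' 20; python3 -m jog '[[[0,0,1.5,0,0,0,0],[0,0,1.5,0,0,0,0]]]' 20; python3 -m jog '[[[0,0,1.5,0,0,0,0],[0,0,1.5,0,0,0,0]]]' 20
```

```text
t: 20.92
eef_pos: [0.5039, 0.3289, 0.0694]
ee_rot: [-2.641, 0.0, -1.837]
force: [-2.7, -0.7, 3.9]
width: 0.0005
gripper_force: 2.4
t: 21.18
eef_pos: [0.5042, 0.3289, 0.0691]
ee_rot: [-2.64, 0.001, -1.836]
force: [-13.7, -2.6, 17.9]
width: 0.0005
gripper_force: 10.9
t: 21.42
eef_pos: [0.5045, 0.329, 0.0688]
ee_rot: [-2.639, 0.002, -1.835]
force: [-28.6, -6.1, 33.0]
width: 0.0005
gripper_force: 20.3
```

The green key bottomed out with a hard stop at 40 N. I'll retract, then shift to blue, 55 mm along tool +x.

```bash
python3 -m jog '[[[0,0,-10,0,0,0,0],[0,0,-30,0,0,0,0],[0,0,-35,0,0,0,0],[0,0,-35,0,0,0,0],[25,0,-35,0,0,0,0],[50,0,-35,0,0,0,0],[54.5,0,-35,0,0,0,0],[54.5,0,-35,0,0,0,0],[54.5,0,-35,0,0,0,0]]]' 20
python3 - <<'E'
from h import *
np.set_printoptions(precision=4,suppress=True)
T0=tool(-.266,.5);T=T0*Ro.from_euler("z",-np.pi/2)
rows([((.4865,.276,.0735),T)])
E
python3 -m jog '[[[0,0,10,0,0,0,0],[0,0,20,0,0,0,0],[0,0,26,0,0,0,0],[0,0,29,0,0,0,0],[0,0,29,0,0,0,0]]]' 20
```

```text
t: 22.55
eef_pos: [0.4747, 0.2804, 0.0969]
ee_rot: [-2.642, -0.001, -1.837]
force: [-1.1, 0.2, -0.1]
width: 0.0004
gripper_force: 0.0
[1.1429, 0.1729, 26.567, 0.0002, -0.0006, 0.0001] tcp [0.486 0.276 0.074] z [ 0.46 -0.13 -0.88]
t: 23.18
eef_pos: [0.4917, 0.2814, 0.076]
ee_rot: [-2.647, -0.006, -1.84]
force: [-1.1, 0.3, 1.3]
width: 0.0001
gripper_force: 0.8
```

```bash
python3 -m jog '[[[0,0,0,0,0,0,0],[0,0,0,0,0,0,0]]]' 20; python3 - <<'E'
from h import *
np.set_printoptions(precision=4,suppress=True)
s=arm.get_state();print(s["q"],s["qd"])
T0=tool(-.266,.5);T=T0*Ro.from_euler("z",-np.pi/2)
rows([((.4865,.276,.0735),T)])
E
```

```text
t: 23.42
eef_pos: [0.4917, 0.2815, 0.0765]
ee_rot: [-2.647, -0.006, -1.84]
force: [-1.9, -0.6, 1.0]
width: 0.0004
gripper_force: 0.7
[ 0.9196  0.218  -1.017   1.2901 -0.4785 -2.3992] [-0.0009 -0.001   0.0007 -0.0001 -0.0023 -0.0018]
[6.6861, 4.518, 0.9727, 0.0054, -0.0068, -0.0003] tcp [0.486 0.276 0.074] z [ 0.46 -0.13 -0.88]
```

Joint 3 is at its limit at this lean. I'll back off and use less lean (0.36) for blue, since the tip does not need to be exactly square to the key.

```bash
python3 - <<'E'
from h import *
T0=tool(-.266,.5);ax=-T0.apply([0,0,1]);T=tool(-.266,.36)*Ro.from_euler("z",-np.pi/2)
b=np.array([.4865,.276,.0735])-.003*T0.apply([-1,0,0])
rows([(b+.025*ax,T)])
E
```

```text
[6.8567, 7.652, -24.0102, -0.1346, -0.0068, -0.0008] tcp [0.472 0.28  0.094] z [ 0.34 -0.09 -0.94]
```

```bash
python3 -m jog '[[[0,0,-15,0,0,0,0],[0,0,-30,0,0,0,0],[7,8,-30,-0.07,-0.003,0,0],[7,8,-24,-0.135,-0.007,0,0],[7,8,-24,-0.135,-0.007,0,0],[7,8,-24,-0.135,-0.007,0,0]]]' 20; python3 - <<'E'
from h import *
np.set_printoptions(precision=4,suppress=True)
print(arm.get_state()["q"])
T0=tool(-.266,.5);ax=-T0.apply([0,0,1]);T=tool(-.266,.36)*Ro.from_euler("z",-np.pi/2)
b=np.array([.4865,.276,.0735])-.003*T0.apply([-1,0,0])
print(b);rows([(b+.006*ax,T),(b,T),(b-.006*ax,T)])
E
```

```text
t: 24.18
eef_pos: [0.4722, 0.2797, 0.0937]
ee_rot: [-2.781, -0.0, -1.837]
force: [1.1, 0.2, -0.0]
width: 0.0005
gripper_force: 0.0
[ 1.0511  0.1784 -0.8881  0.7394 -0.5319 -1.9672]
[0.484  0.2767 0.0721]
[-0.1685, -2.8767, 18.6117, -0.0008, -0.0003, -0.0006] tcp [0.481 0.277 0.077] z [ 0.34 -0.09 -0.94]
[-0.1706, -3.7093, 24.5536, -0.0008, -0.0003, -0.0006] tcp [0.484 0.277 0.072] z [ 0.34 -0.09 -0.94]
[-0.1727, -4.5419, 30.4956, -0.0008, -0.0003, -0.0006] tcp [0.487 0.276 0.067] z [ 0.34 -0.09 -0.94]
```

```bash
python3 -m jog '[[[0,-1.5,10,0,0,0,0],[0,-3,18.5,0,0,0,0],[0,-3,18.5,0,0,0,0]]]' 20;  python3 -m jog '[[[0,-0.5,3,0,0,0,0],[0,-0.8,6,0,0,0,0],[0,-0.8,6,0,0,0,0]]]' 20; python3 -m jog '[[[0,-0.3,1.5,0,0,0,0],[0,-0.5,3,0,0,0,0],[0,-0.5,3,0,0,0,0]]]' 20; python3 -c "
from h import *
print(arm.get_state()['q'])"
```

```text
t: 24.55
eef_pos: [0.4809, 0.2762, 0.0767]
ee_rot: [-2.782, -0.002, -1.838]
force: [-0.1, -0.6, 0.6]
width: 0.0007
gripper_force: 0.0
t: 24.92
eef_pos: [0.484, 0.2767, 0.0722]
ee_rot: [-2.782, 0.001, -1.837]
force: [-1.2, -0.3, 1.9]
width: 0.0004
gripper_force: 1.3
t: 25.3
eef_pos: [0.4855, 0.2762, 0.0694]
ee_rot: [-2.782, 0.0, -1.837]
force: [-2.6, 0.0, 3.7]
width: 0.0001
gripper_force: 2.2
[ 0.98222932  0.22277004 -0.92333528  0.86587028 -0.45347227 -2.04145308]
```

```bash
python3 -m jog '[[[0,-0.2,1.5,0,0,0,0],[0,-0.2,1.5,0,0,0,0]]]' 20;  python3 -m jog '[[[0,-0.2,1.5,0,0,0,0],[0,-0.2,1.5,0,0,0,0]]]' 20
```

```text
t: 25.55
eef_pos: [0.4861, 0.2761, 0.0685]
ee_rot: [-2.782, 0.001, -1.837]
force: [-7.9, -0.9, 11.3]
width: 0.0005
gripper_force: 6.7
t: 25.8
eef_pos: [0.4865, 0.2762, 0.0681]
ee_rot: [-2.781, 0.002, -1.836]
force: [-21.1, -1.2, 25.6]
width: 0.0002
gripper_force: 16.1
```

Blue also hit its hard stop; the spring force of about 4.5 N before the stop implies roughly 5.4 mm or more of travel. I'll retract and check the scene.

```bash
python3 -m jog '[[[0,0,-10,0,0,0,0],[0,0,-35,0,0,0,0],[0,0,-70,0,0,0,0],[0,0,-110,0,0,0,0],[0,0,-120,0,0,0,0],[0,0,-120,0,0,0,0],[0,0,-120,0,0,0,0]]]' 20
python3 - <<'E'
from h import *
np.set_printoptions(precision=4,suppress=True)
print(arm.get_state()["force"])
for c in ["side","top"]:
    im,d=grab_frame(c);P=camera_params(c);X=cloud(d,P);hsv=cv2.cvtColor(im,cv2.COLOR_BGR2HSV)
    m=(d>0)&(hsv[...,0]>45)&(hsv[...,0]<80)&(hsv[...,1]>120)&(X[...,2]>.20)&(X[...,2]<.28)&(X[...,1]<.06)&(X[...,0]>.5);p=X[m]
    if len(p)>10: print(c,len(p),cv2.minAreaRect((p[:,:2]*1000).astype(np.float32)),np.median(p[:,2]),np.linalg.svd(p-p.mean(0),full_matrices=False)[2][0])
    cv2.imwrite(f"pics/end_{c}.png",im)
    print([ (n,spot_in(n,c)[:1]) for n in ["nail_brush"]])
P=camera_params("wrist");im,d=grab_frame("wrist");X=cloud(d,P);hsv=cv2.cvtColor(im,cv2.COLOR_BGR2HSV)
for n,h0,h1 in [("green",45,85),("blue",95,125),("red",0,8)]:
    m=(d>0)&(hsv[...,0]>=h0)&(hsv[...,0]<=h1)&(hsv[...,1]>110)&(X[...,2]<.12)&(X[...,2]>.03)&(abs(X[...,1]-.28)<.1)&(X[...,0]<.56)
    if m.sum()>5: print(n,m.sum(),X[m].mean(0))
E
```

```text
t: 26.68
eef_pos: [0.4459, 0.286, 0.1778]
ee_rot: [-2.783, -0.002, -1.838]
force: [-0.0, -1.2, -0.3]
width: 0.0
gripper_force: 0.0
[-0.0144 -1.1688 -0.255 ]
side 163 ((657.0499877929688, -21.749267578125), (124.32192993164062, 91.67229461669922), 31.623109817504883) 0.2305761143170767 [-0.999   0.0437  0.0037]
[('nail_brush', [{'uv': [282.1, 195.3], 'confidence': 0.59}])]
top 130 ((656.7235107421875, -16.900556564331055), (11.09345817565918, 146.7373046875), 88.0359115600586) 0.23076688463679423 [-0.9975  0.0412 -0.057 ]
[('nail_brush', [{'uv': [266.7, 167.2], 'confidence': 0.49}])]
green 51 [0.4985 0.3286 0.0719]
blue 715 [0.4864 0.2749 0.0728]
red 813 [0.472  0.2228 0.0729]
```

View pics/end_side.png

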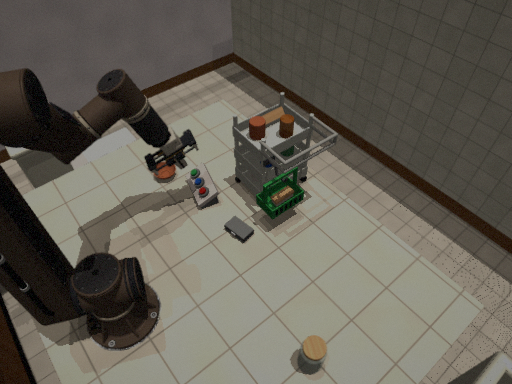

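The side view shows the basket hanging level at (281,195) with the brush in it. The keys are up and free, and the jar (313,350), pill box (238,229) and dish (165,172) look where they were. I'll hand the job in.

```bash
python3 -c "
from station import arm
print(arm.job_done())"
```

```text
the job is handed in; nothing more can be done
None
```

I handed the job in at about 27 s: the basket hangs on the hook with the brush inside, and the green and blue keys were each pressed to a hard stop and came back up; red was not pressed, and the jar, dish and pill box look undisturbed (hand-in returned no verdict).

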